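# Find the dead slide switch by feel and set the selector with the same key

## Task

One of the two hidden slide switches in the blue box is off. Take the orange-handled key from its wooden block, feel with its tip through the slots which switch is off, gently without forcing, and push only that one fully on, leaving the other one alone. Then stand the key in the round selector and turn it the shorter way round until its red pointer is at the white mark, letting go of the key part way and taking hold of it afresh to finish; leave the key standing in the selector.

Things in the scene. Friction and masses are not known exactly. Their poses are not given: they have to be found in the camera images.
- switch_box: Blue box with grey lid, fixed, 130 (x) by 200 (y) by 56 mm high; origin under its centre, x away from the robot at yaw 0, z up. In the lid, all centred at box x = 0: two slots 42 mm long (along box x), 20 mm wide, at y = +68 (left) and +18 mm (right); the selector at y = -52 mm. Each slot hides a slide switch under black rubber lips (no resistance). One switch is off, one on.
- left_off_end (a point): Left slot, lid's top level, above its pocket's centre if that switch is off (11 mm to box -x of the slot's middle, red dot). Slide: flat black block filling the slot, top 12 mm under the lid's top, with one 17 mm square pocket through it, floor 34 mm under the lid's top. Lowered here, a key tip sinks into the pocket if off, lands on the flat 22 mm higher if on.
- left_on_end (a point): Left slot, lid's top level, above its pocket's centre if that switch is on (11 mm to box +x of the slot's middle, green dot). With the tip in the pocket, the slide is pushed along box x; it moves 22 mm from its off stop to its on stop with a drag of about 2 N and stays where it is left.
- right_off_end (a point): Right slot, the same: above the pocket's centre if that switch is off (red dot).
- right_on_end (a point): Right slot, the same: above the pocket's centre if that switch is on (green dot).
- selector_mouth (a point): Centre of the selector's top: an aluminium ring 45 mm across with black insert, 10 mm above the lid. In it a square socket for the key, 14 mm wide, 22 mm deep, bevelled 3 mm at the mouth; its faces are square to the pointer and turn with it. This point is fixed to the box and does not turn; z up.
- selector_pointer (a point): Outer end of the red pointer bar on top of the selector, 22 mm from its axis; x along the pointer, outward. Turns with the selector.
- selector (a joint): Selector angle, rad, counter-clockwise positive from above: 0 and 2 pi both mean pointer at the white mark (box +x side). Turns endlessly both ways, drag about 0.06 N m, no clicks, stays where left. Starts between 1.95 and 4.33: the shorter way is down to 0 from below pi, up to 2 pi from above pi.
- key_grip (a point): Key (loose, about 90 g, 92 mm long): centre of its orange handle, a square bar 24 x 24 x 36 mm high, on a square steel shank 12 x 12 mm, 56 mm long (8 mm wide over the last 3 mm). 74 mm above the tip. x, y square to the faces of handle and shank alike, z from tip to handle. It starts upright in key_holder.
- key_tip (a point): Centre of the end of the key's shank; same axes as key_grip.
- key_holder: Wooden block 60 x 60 x 36 mm high, fixed, with a 13.6 mm square hole in its middle, 28 mm deep, in which the key stands with its tip 8 mm above the bench; origin at the centre of its underside.
Not all that is in view belongs to the job. Leave any purple look-alike of the part that bears key_grip alone.

How it is judged:
By the outcome, as a careful person would: the job done as asked, in the order asked, and still so for the second after the job is handed in, with the robot touching nothing.
It also fails if it takes over 61 s, if anything falls off the work surface, if the arm or the gripper's body presses on something with over 40 N, if the wrist force passes 120 N, or if a joint passes its speed limit or range.

## Robot

A 6-joint arm with a two-finger parallel gripper is mounted at the origin on a cart in front of the work surface, level with it; the furniture and walls round the work are solid. World frame = base frame: x ahead of the robot, y to its left, z up, the work surface at z = 0. Lengths are in mm, angles in degrees, forces in N, time in s.
With the tool pointing down it reaches from about 325 to 925 mm from the base axis. Payload 3.1 kg.
Tool frame: the origin (TCP) lies at the very end of the fingers, on their centre line; the grasp point (between the pads) lies grasp_offset behind it (grasp_offset is the distance from the TCP to the grasp point, in mm); z points along the fingers, x is the direction in which the jaws open and shut, and the axes are right-handed (so a half turn about z gives the same grasp; the last joint's range is limited). The gripper opens to 85 mm and grips with 20 to 120 N. Pads are 22 mm wide; open, the fingers measure 114 mm over their backs; the gripper's body (76 mm by 85 mm) begins 54 mm behind the grasp point. The pads swing forward as they close: fully open they stand 13 mm farther back than shut.
Start: joints at [60.837, 12.427, 92.441, -0, 75.132, -6.429], TCP at [241.526, 576.459, 231.3] pointing down, gripper open.
Joint ranges: [-157.48, 157.48], [-44.54, 120.13], [17.64, 146.25], [-64.5, 244.5], [7.68, 150.69], [-147.95, 147.95]. Speed limits (degrees/s): [159.86, 159.86, 180, 180, 180, 180].

## Interface

Orientations are given as [roll, pitch, yaw] about the fixed x, y, z axes, in that order (R = Rz(yaw) Ry(pitch) Rx(roll)).
In Python, from station import * gives the robot as it stands. Calls block until the motion is done:
- goto(position, orientation): joint-space move of the TCP to a pose.
- move_l(position, attitude=None, speed=150): straight line of the TCP; attitude=None keeps the orientation; speed is the mean speed in mm/s.
- move_j(angles): joint-space move.
- grip(opening, squeeze=None): finger opening in mm; squeeze is the grip in N (None keeps the last); returns when the fingers have stopped.
- wait(seconds).
- solve_ik(position, orientation): joint angles nearest the present ones, or None.
- get_obs(): the state.
- get_image(name): name is "side" or "top" or "wrist"; returns the picture (480x640x3 uint8, red, green, blue); there is no depth.
- get_calibration(name): a dict with "fx", "fy", "cx", "cy" (pixels), "R" (3x3) and "t" (3): a world point X has camera coordinates R X + t; the wrist camera has in their place "mount" (4x4, takes a point from camera to tool coordinates, whose origin is the TCP and whose axes are the tool frame's). Camera axes: x right, y down, z forward; pixel columns grow to the right and rows downward; lengths in mm; the calibration is good to about 2 mm. The wrist camera is an equidistant fisheye: a pixel r from the principal point sees the ray r / f radians off the axis. A picture is of the moment at which its call begins: read the wrist's pose just before it. get_calibration takes no time and is no camera call.
A pose or a line that the arm cannot do raises Unreachable and nothing moves.
- sign_off(): hands the job in, once; it reports no verdict.
Trained networks look in the newest picture that a camera, given by its name, has taken for a name from the list of things; names that differ only in an ending like _2 or _b are one class to them, and where a whole thing is asked for, a point or a joint stands for the part that bears it (a point fixed in the world has none). Each returns a list of dicts, best first, with "score" (0 to 1); they miss things now and then, are a little off and sometimes report something else, mostly with a low value. They report only what shows in the picture. A call takes as long as a camera call. They do not tell look-alikes from the thing itself.
- spot_in(name, camera): "extent" ([centre column, centre row, width, height] in pixels, round what is visible of it).
- regions_of(name, camera): "region" (480x640 bool, what is visible of it) and "extent" ([centre column, centre row, width, height] in pixels, round what is visible of it).
The state is a dict: "t": time; "joint_pos": joint angles; "qvel": joint speeds; "effort": joint torques, N m; "tcp_pos": TCP position; "ee_rot": TCP orientation; "wrist_force": force on the tool from outside, world axes, zero at the start; "moment": the same for the moment, N m; "grip_width": finger opening in mm.
Only numpy, scipy, OpenCV 4.12 (cv2) and the standard library are available. Lean on these libraries where they do the work, as an engineer would, in place of code of your own. Each camera call takes 0.05 s, during which the arm holds its last target.

## Working session

There is one attempt and no reset: what is moved stays moved. The work goes in short steps, each a Python script; the robot and the scene stay as the last script left them, time stands still between calls to the robot, and variables do not carry over. Pictures are saved under pics/ and viewed, and the job is handed in when it is done.

```bash
ls; mkdir -p pics
python3 - <<'E'
from station import *
import cv2
o=get_obs(); print(o)
for n in ("side","top","wrist"):
    im=get_image(n); cv2.imwrite(f"pics/a_{n}.png",im[:,:,::-1])
    print(n,get_calibration(n))
E
```

```text
pics
{'t': 0.0, 'joint_pos': array([ 6.08365697e+01,  1.24788937e+01,  9.25296615e+01, -6.61670811e-04,
        7.51327557e+01, -6.42881153e+00]), 'qvel': array([-0.0576585 ,  0.00849834, -0.00638845, -0.0757074 ,  0.05047054,
       -0.01848545]), 'effort': array([-1.18288375e-03, -3.96837902e+01, -3.03854799e+01, -2.07152584e-05,
        9.72706766e-03,  1.15604959e-05]), 'tcp_pos': array([241.1173161 , 575.71697313, 229.93438125]), 'ee_rot': array([-1.79984813e+02,  1.40493805e-01,  6.72655704e+01]), 'wrist_force': array([-0.12980673, -0.1642215 , -0.37556124]), 'moment': array([-0.00458819, -0.02065412, -0.03022974]), 'grip_width': 85.50943267531932}
side {'fx': 447.86478248810613, 'fy': 447.86478248810613, 'cx': 321.25187676758236, 'cy': 245.96052488001402, 'R': array([[-0.9990848 ,  0.04246251, -0.00514816],
       [ 0.02773296,  0.55143378, -0.83375756],
       [-0.03256457, -0.83313728, -0.55210671]]), 't': array([ 539.41968935,  -41.14701549, 1029.46697322])}
top {'fx': 501.5684794679707, 'fy': 501.5684794679707, 'cx': 325.302875693655, 'cy': 235.81587810411764, 'R': array([[-0.02770895, -0.99894633, -0.03658477],
       [-0.98703825,  0.03312955, -0.15702843],
       [ 0.15807501,  0.03175948, -0.98691622]]), 't': array([192.21671954, 530.54619813, 837.51161503])}
wrist {'fx': 371.64829954431775, 'fy': 371.64829954431775, 'cx': 313.0325834514227, 'cy': 239.3069822015951, 'mount': array([[ 9.99999329e-01,  5.01702389e-04,  1.04377356e-03,
        -7.03902413e-01],
       [-7.63922415e-04,  9.63159268e-01,  2.68930550e-01,
        -6.81387682e+01],
       [-8.70397076e-04, -2.68931167e-01,  9.63159006e-01,
        -1.42832013e+02],
       [ 0.00000000e+00,  0.00000000e+00,  0.00000000e+00,
         1.00000000e+00]])}
```

View pics/a_top.png

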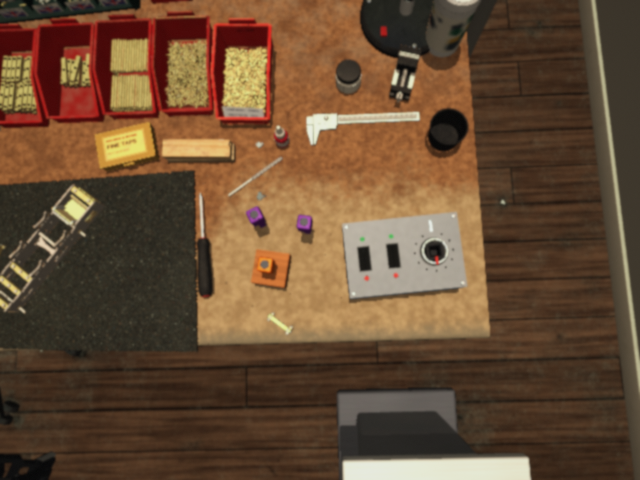

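View pics/a_side.png

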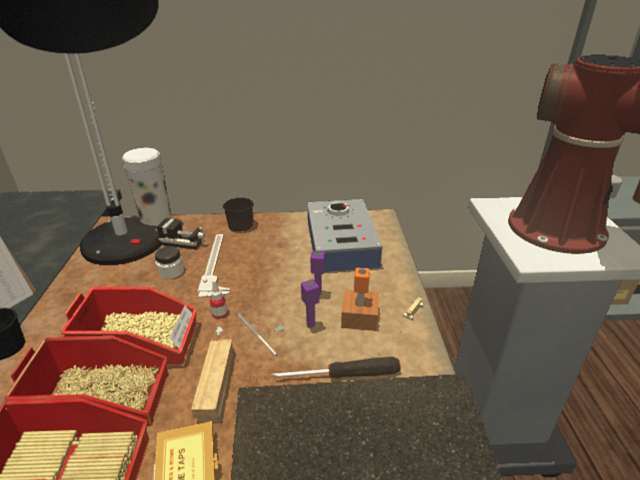

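View pics/a_wrist.png

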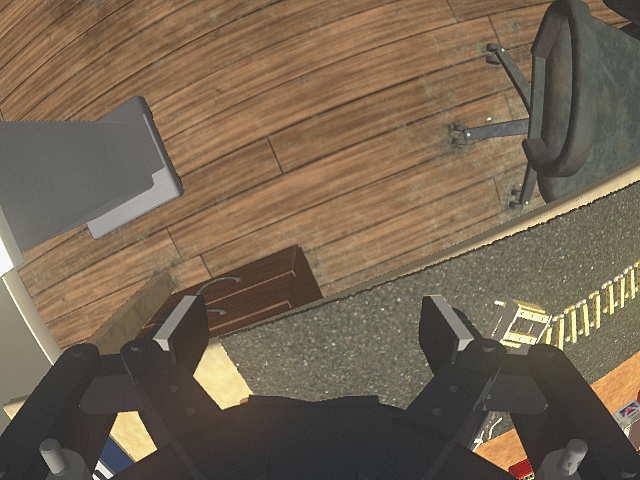

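Run:
```python
import station
print([x for x in dir(station) if not x.startswith('__')])
print(getattr(station,'grasp_offset',None))
```

```text
['Unreachable', 'get_calibration', 'get_image', 'get_obs', 'goto', 'grasp_offset', 'grip', 'move_j', 'move_l', 'regions_of', 'sign_off', 'solve_ik', 'spot_in', 'wait']
18.700000000000003
```

```bash
cat > h.py <<'E'
from station import *
import numpy as np, cv2
from scipy.spatial.transform import Rotation as Rn
def ray(cam,px,obs=None):
    c=get_calibration(cam); u=np.array(px,float)
    if cam!="wrist":
        d=np.array([(u[0]-c["cx"])/c["fx"],(u[1]-c["cy"])/c["fy"],1])
        R=np.array(c["R"]);t=np.array(c["t"]); return -R.T@t, R.T@d
    v=np.array([u[0]-c["cx"],u[1]-c["cy"]])/c["fx"]; th=np.linalg.norm(v)
    d=np.array([*(v/th*np.sin(th)),np.cos(th)]) if th>0 else np.array([0,0,1.])
    M=np.array(c["mount"]); Rw=Rn.from_euler('xyz',obs["ee_rot"],degrees=True).as_matrix()
    return Rw@M[:3,3]+obs["tcp_pos"], Rw@M[:3,:3]@d
def at_z(cam,px,z,obs=None):
    o,d=ray(cam,px,obs); return o+d*(z-o[2])/d[2]
def proj_wrist(X,obs):
    c=get_calibration("wrist");M=np.array(c["mount"]);Rw=Rn.from_euler('xyz',obs["ee_rot"],degrees=True).as_matrix()
    p=Rw.T@(np.array(X)-obs["tcp_pos"]); p=M[:3,:3].T@(p-M[:3,3])
    r=np.linalg.norm(p[:2]); th=np.arctan2(r,p[2]); s=c["fx"]*th/max(r,1e-9)
    return np.array([c["cx"]+p[0]*s,c["cy"]+p[1]*s])
E
python3 - <<'E'
from h import *
im=get_image("top")
for n in ("switch_box","key_grip","key_holder","selector_mouth","selector_pointer"):
    try:
        for r in spot_in(n,"top")[:4]: print(n,round(r["score"],2),np.round(r["extent"],1))
    except Exception as e: print(n,e)
for p in [(344,222),(457,214),(466,287),(350,298)]: print(at_z("top",p,56))
print("sel",at_z("top",(434,251),66), "key",at_z("top",(265,265),100),"holder",at_z("top",(271,270),36))
for p in [(255,215),(305,223)]: print("purple",at_z("top",p,90))
c=cv2.resize(im[190:350,230:490],None,fx=3,fy=3,interpolation=cv2.INTER_CUBIC); cv2.imwrite("pics/b.png",c[:,:,::-1])
E
```

```text
switch_box 0.63 [404.2 256.9 125.3  87. ]
key_grip 0.79 [306.3 222.4  11.8  11. ]
key_grip 0.6 [267.1 265.9  18.6  13.5]
key_holder 0.66 [274.  268.1  42.2  37.2]
selector_mouth 0.85 [407.4 257.1 127.9  84.3]
selector_pointer 0.87 [434.  250.2  23.3  28.3]
[557.79558484 142.24668172  56.        ]
[565.12530387 -53.9483592   56.        ]
[438.73023541 -60.39933543  56.        ]
[425.92755699 136.46356767  56.        ]
sel [500.61802697  -8.55418465  66.        ] key [482.25741971 274.5255662  100.        ] holder [479.76485452 273.87450222  36.        ]
purple [568.65640624 292.31688893  90.        ]
purple [551.98622914 207.95359155  90.        ]
```

View pics/b.png

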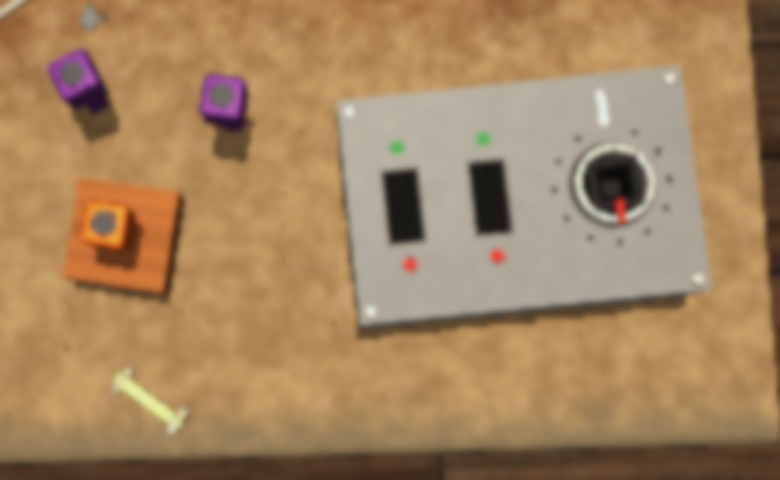

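Run:
```python
from h import *
import json
goto([550,274,200],[180,0,85])
o=get_obs(); im=get_image("wrist"); print(o["t"],o["tcp_pos"],o["ee_rot"],o["joint_pos"])
json.dump({k:np.array(o[k]).tolist() for k in("tcp_pos","ee_rot")},open("v1.json","w"))
cv2.imwrite("pics/v1.png",im[:,:,::-1])
for n in ("key_grip","key_holder"):
    for r in regions_of(n,"wrist")[:4]: print(n,round(r["score"],2),np.round(r["extent"],1))
```

```text
2.0417 [549.61170754 274.86950549 200.10664228] [-1.79994758e+02 -2.79072009e-02  8.50517724e+01] [ 2.00158006e+01  1.27253355e+01  9.55433714e+01  2.89739579e-02
  7.17242697e+01 -6.50450573e+01]
key_grip 0.96 [339.1 250.1  39.9  54.1]
key_grip 0.77 [229.9 240.1  45.9  52.3]
key_grip 0.56 [306.  142.   41.7  39.6]
key_holder 0.82 [309.3 140.4  78.8  80.4]
```

View pics/v1.png

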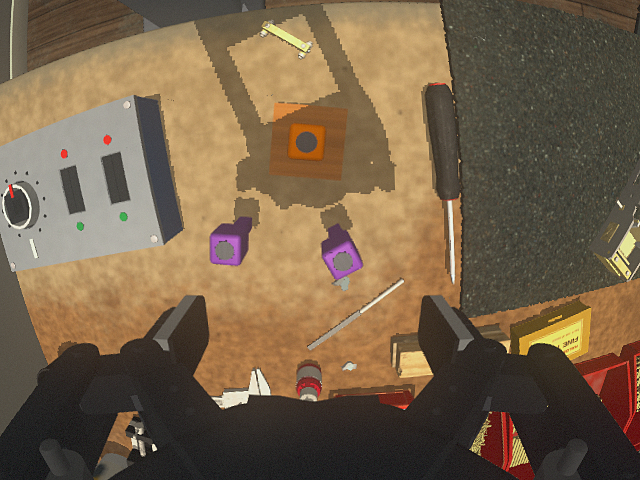

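Run:
```python
import cv2,numpy as np
im=cv2.imread("pics/v1.png")
cv2.imwrite("pics/v1k.png",cv2.resize(im[90:200,250:370],None,fx=6,fy=5.45 and 6,interpolation=cv2.INTER_CUBIC)[:600])
cv2.imwrite("pics/v1b.png",cv2.resize(im[85:285,0:195],None,fx=3,fy=3,interpolation=cv2.INTER_CUBIC))
```

```text
(no output)
```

View pics/v1k.png

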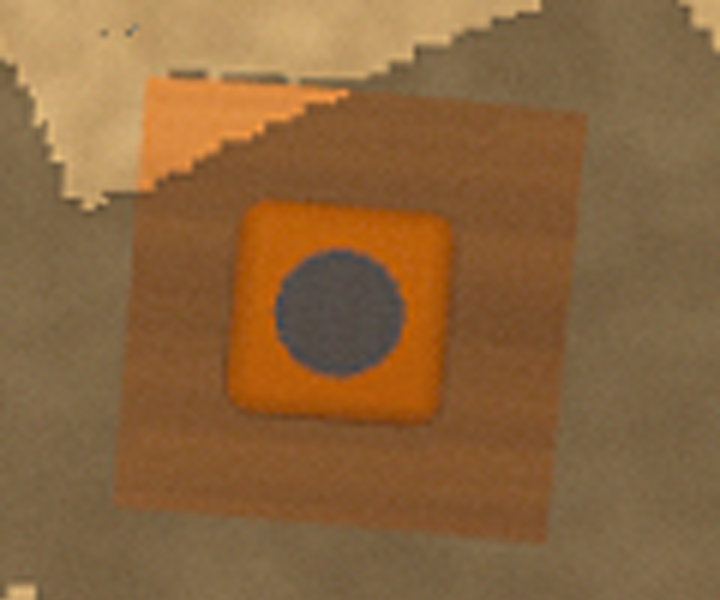

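View pics/v1b.png

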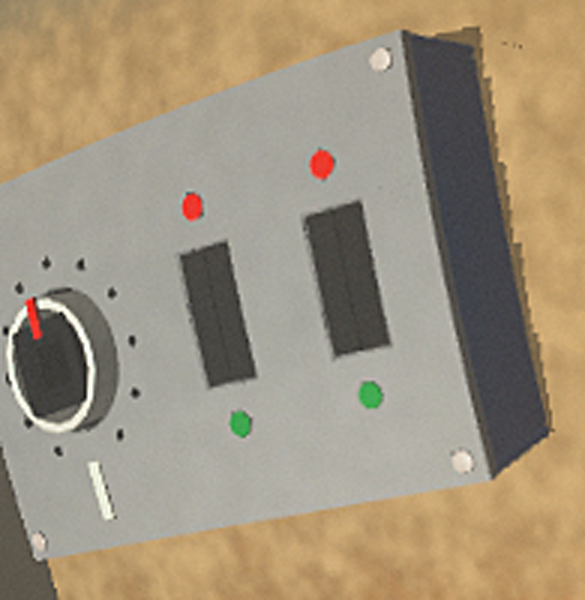

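Run:
```python
from h import *
import json
o={k:np.array(v) for k,v in json.load(open("v1.json")).items()}
f=lambda p:(p[0]/6+250-.5,p[1]/6+90-.5)
def quad(c,z,s=f):
    P=np.array([at_z("wrist",s(p),z,o)[:2] for p in c])
    print(z,"ctr",P.mean(0),"sides",[np.linalg.norm(P[i]-P[i-1]) for i in range(4)],"ang",[np.degrees(np.arctan2(*(P[i]-P[i-1])[::-1]))%90 for i in range(4)])
print("circ",at_z("wrist",f((340,314)),100,o))
quad([(243,200),(455,213),(440,424),(228,410)],100)
quad([(148,77),(586,113),(547,544),(115,506)],36)
g=lambda p:(p[0]/3-.33,p[1]/3+85-.33)
for n,p,z in [("redL",(322,164),56),("redR",(193,207),56),("grL",(371,395),56),("grR",(241,424),56),("mark",(102,491),56),("ptr end",(30,302),66),("ptr in",(38,338),66),("sel",(51,365),66),("scr1",(380,60),56),("scr2",(462,461),56),("scr3",(38,541),56)]:
    print(n,at_z("wrist",g(p),z,o)[:2])
quad([(304,216),(361,201),(391,345),(335,357)],56,g)
quad([(179,256),(228,242),(257,376),(208,388)],56,g)
```

```text
circ [483.57004433 275.72494566 100.        ]
100 ctr [483.29640868 275.89885013] sides [np.float64(22.975574853410215), np.float64(22.811899683301757), np.float64(23.0770238259106), np.float64(23.031657379487346)] ang [np.float64(80.6926408544081), np.float64(81.35987805787828), np.float64(81.24063346519523), np.float64(81.10375160869832)]
36 ctr [483.44743126 275.82959744] sides [np.float64(59.59727373332413), np.float64(59.62673203756095), np.float64(59.94236837623449), np.float64(59.95218604933572)] ang [np.float64(80.13280273205498), np.float64(80.19453100044981), np.float64(80.44329694510762), np.float64(79.8652321573834)]
redL [458.7509115  107.14154843]
redR [462.54814035  57.42929161]
grL [526.78866823 112.10514525]
grR [530.46416469  62.12946505]
mark [546.66670366  -6.77954417]
ptr end [479.53391705 -13.40851587]
ptr in [491.59887546 -12.4790582 ]
sel [501.10034065  -8.42271008]
scr1 [433.10601769 129.81169307]
scr2 [548.84144533 138.12250818]
scr3 [562.19056236 -48.36920509]
56 ctr [492.86904122 110.29994166] sides [np.float64(42.06437854547477), np.float64(20.12215670623025), np.float64(41.90611508513183), np.float64(19.788748697882195)] ang [np.float64(4.529350935439339), np.float64(2.8895056888687947), np.float64(4.078777473013269), np.float64(3.3239989959462264)]
56 ctr [496.52653155  60.53026218] sides [np.float64(41.8012899020606), np.float64(20.41209187860606), np.float64(41.35011569313078), np.float64(20.470316765533447)] ang [np.float64(3.690416157201014), np.float64(2.611443686258795), np.float64(3.7759577764159284), np.float64(3.8775281498543137)]
```

Run:
```python
from h import *
goto([483.5,275.8,125],[180,0,80.6])
grip(50,60)
move_l([483.5,275.8,63.3],speed=120)
o=get_obs(); print(o["t"],o["tcp_pos"],o["ee_rot"],o["wrist_force"])
grip(15,60)
o=get_obs(); print(o["t"],o["grip_width"],o["tcp_pos"],o["wrist_force"])
move_l([483.5,275.8,150],speed=150)
o=get_obs(); print(o["t"],o["grip_width"],o["tcp_pos"],o["wrist_force"])
# view box with key in hand, box-aligned yaw 94.1
goto([590,5,165],[180,0,94.1])
o=get_obs(); im=get_image("wrist"); print(o["t"],o["tcp_pos"],o["ee_rot"],o["joint_pos"],o["grip_width"])
import json
json.dump({k:np.array(o[k]).tolist() for k in("tcp_pos","ee_rot")},open("v2.json","w"))
cv2.imwrite("pics/v2.png",im[:,:,::-1])
```

```text
3.7833 [483.77379164 275.93222689  63.46007676] [ 1.79983947e+02 -1.04101116e-02  8.06005192e+01] [ 0.74749266  0.61776589 -0.26205464]
4.125 23.143793968239937 [484.50788746 276.19999541  64.62928424] [-0.60453152 -0.46964619  3.98248271]
4.85 23.16647111014009 [482.52938969 275.42395551 148.88607638] [-0.01272623  1.26590027 -1.3945203 ]
5.975 [589.21516461   5.8892232  163.98096059] [-1.79892321e+02 -6.24897973e-02  9.41091005e+01] [-6.27186980e+00  1.19547210e+01  1.00593483e+02  4.55070479e-02
  6.75689781e+01 -1.00398436e+02] 23.28004320609839
```

View pics/v2.png

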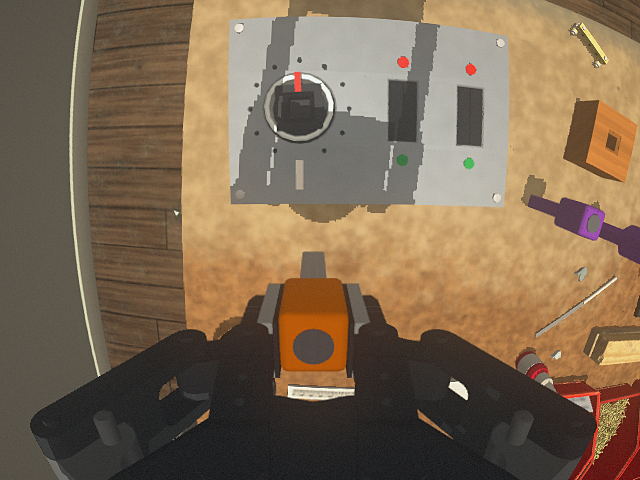

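Run:
```python
import cv2,numpy as np
im=cv2.imread("pics/v2.png")
cv2.imwrite("pics/v2a.png",cv2.resize(im[10:210,220:370],None,fx=3,fy=3,interpolation=cv2.INTER_CUBIC))
cv2.imwrite("pics/v2b.png",cv2.resize(im[10:210,360:520],None,fx=3,fy=3,interpolation=cv2.INTER_CUBIC))
cv2.imwrite("pics/v2c.png",cv2.resize(im[235:375,250:380],None,fx=4,fy=4,interpolation=cv2.INTER_CUBIC))
```

```text
(no output)
```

View pics/v2a.png

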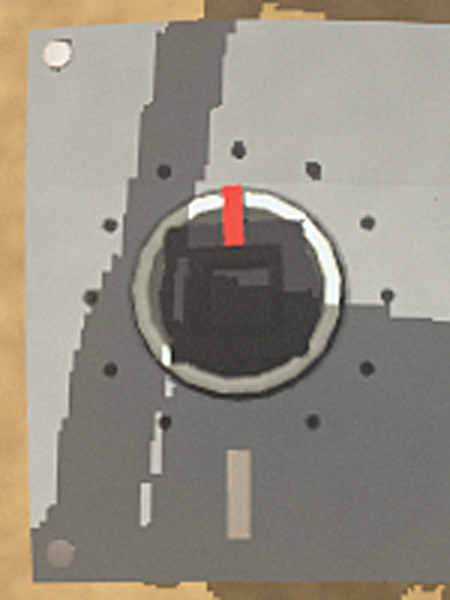

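View pics/v2b.png

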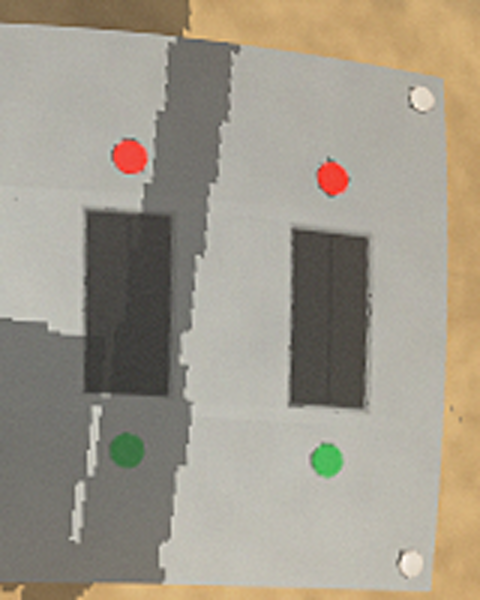

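View pics/v2c.png

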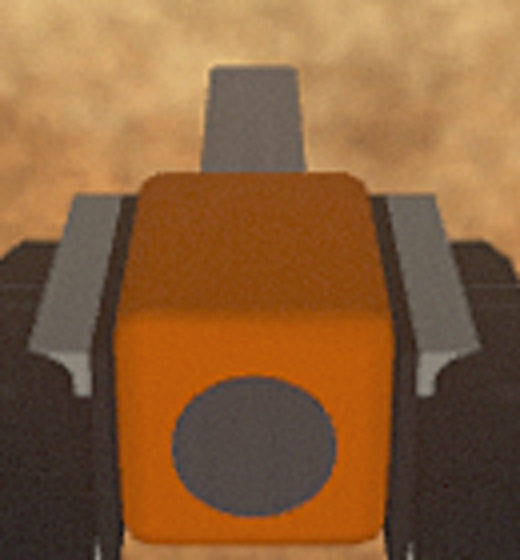

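Run:
```python
from h import *
import json
o={k:np.array(v) for k,v in json.load(open("v2.json")).items()}
a=lambda p:(p[0]/3+220-.33,p[1]/3+10-.33); b=lambda p:(p[0]/3+360-.33,p[1]/3+10-.33)
W={}
for n,p,z,s in [("redL",(332,178),56,b),("redR",(129,157),56,b),("grL",(327,460),56,b),("grR",(127,451),56,b),("mark",(239,494),56,a),("ptr end",(233,187),66,a),("ptr in",(234,245),66,a),("sel",(238,292),66,a),("sA",(58,54),56,a),("sB",(61,553),56,a),("sC",(421,98),56,b),("sD",(410,563),56,b)]:
    W[n]=at_z("wrist",s(p),z,o)[:2]; print(n,W[n])
def quad(c,z,s):
    P=np.array([at_z("wrist",s(p),z,o)[:2] for p in c])
    print(z,"ctr",P.mean(0),"sides",[round(np.linalg.norm(P[i]-P[i-1]),1) for i in range(4)],"ang",[round(np.degrees(np.arctan2(*(P[i]-P[i-1])[::-1]))%90,1) for i in range(4)])
quad([(292,230),(369,237),(365,410),(290,406)],56,b)
quad([(86,210),(172,214),(169,396),(86,394)],56,b)
ang=lambda v:np.degrees(np.arctan2(v[1],v[0]))
yaw=ang(W["grL"]-W["redL"]);print("yaw",yaw,ang(W["grR"]-W["redR"]),ang(W["sB"]-W["sA"]),ang(W["sD"]-W["sC"]),"mark-sel",ang(W["mark"]-W["sel"]))
print("ptr",ang(W["ptr end"]-W["sel"]),ang(W["ptr end"]-W["ptr in"]))
print("scr ctr",np.mean([W[k] for k in("sA","sB","sC","sD")],0))
# key tip expectation in tool frame
Rw=Rn.from_euler('xyz',o["ee_rot"],degrees=True).as_matrix()
for t in [(-6,-6,52.3),(6,-6,52.3),(-4,-4,55.3),(-12,-12,-36.7),(12,-12,-36.7),(12,12,-36.7),(-12,-12,-.7),(0,0,-36.7)]:
    p=proj_wrist(Rw@np.array(t)+o["tcp_pos"],o); print(t,(p-[250,235]+.5)*4)
```

```text
redL [458.35212538 107.4224603 ]
redR [462.06967641  57.26941743]
grL [526.40256264 112.37082483]
grR [530.17260904  62.38673967]
mark [545.97090471  -6.76811182]
ptr end [478.31915772 -12.45565804]
ptr in [491.11518303 -11.30749627]
sel [501.31399901  -9.72258106]
sA [445.87056163 -55.06187932]
sB [561.99677041 -46.81869456]
sC [432.3154567  130.88061244]
sD [548.65813053 139.19384999]
56 ctr [493.00759911 109.57109363] sides [np.float64(42.0), np.float64(20.4), np.float64(42.2), np.float64(20.0)] ang [np.float64(4.5), np.float64(5.7), np.float64(3.9), np.float64(5.3)]
56 ctr [496.18351936  59.75855627] sides [np.float64(42.3), np.float64(20.2), np.float64(42.4), np.float64(19.6)] ang [np.float64(4.6), np.float64(5.4), np.float64(3.8), np.float64(5.2)]
yaw 4.159007298009346 4.297186575938503 4.060313445754033 4.087109514782556 mark-sel 3.7851320419251917
ptr -173.2218460047811 -174.8726949852442
scr ctr [497.21022982  42.04847214]
(-6, -6, 52.3) [213.60007398  74.31758392]
(6, -6, 52.3) [300.66331723  74.35488027]
(-4, -4, 55.3) [228.51125622  81.398126  ]
(-12, -12, -36.7) [111.12780388 339.57992576]
(12, -12, -36.7) [409.23803247 339.49211779]
(12, 12, -36.7) [396.25745406 576.483333  ]
(-12, -12, -0.7) [141.97465362 175.58602492]
(0, 0, -36.7) [259.89717928 465.45317267]
```

Run:
```python
from h import *
import json
goto([559,-5.7,140],[180,0,94.15]); wait(0.3)
o=get_obs(); im=get_image("wrist"); print(o["t"],o["tcp_pos"],o["ee_rot"])
json.dump({k:np.array(o[k]).tolist() for k in("tcp_pos","ee_rot")},open("v3.json","w"))
cv2.imwrite("pics/v3.png",im[:,:,::-1])
print(proj_wrist([501.1,-9.9,66],o))
cv2.imwrite("pics/v3a.png",cv2.resize(im[80:280,230:400],None,fx=3,fy=3,interpolation=cv2.INTER_CUBIC)[:,:,::-1])
```

```text
6.6083 [560.55182896  -5.36987391 141.29973339] [1.79844294e+02 2.59901237e-02 9.41909109e+01]
[313.54324685 152.6657374 ]
```

View pics/v3a.png

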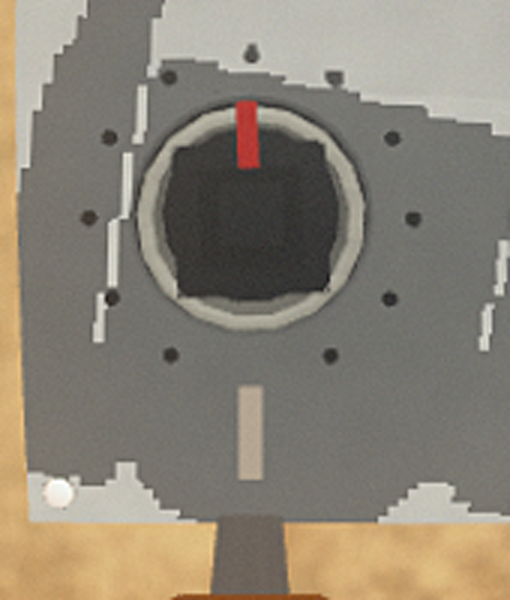

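```bash
cat >> h.py <<'E'
YAW=4.15; B=np.array([497.3,42.0])
c,s=np.cos(np.radians(YAW)),np.sin(np.radians(YAW))
def bx(x,y): return B+np.array([c*x-s*y,s*x+c*y])
LT=57.0  # tip below TCP
def rep(m=""):
    o=get_obs(); p=o["tcp_pos"]; d=p[:2]-B
    print(m,"t%.2f"%o["t"],"box",np.round([c*d[0]+s*d[1],-s*d[0]+c*d[1]],1),"tipz(lid) %.1f"%(p[2]-LT-56),"rot",np.round(o["ee_rot"],2),"F",np.round(o["wrist_force"],1),"M",np.round(o["moment"],2),"g%.1f"%o["grip_width"],flush=True); return o
E
python3 - <<'E'
from h import *
import json
o={k:np.array(v) for k,v in json.load(open("v3.json")).items()}
a=lambda p:(p[0]/3+230-.33,p[1]/3+80-.33)
P=lambda p,z:at_z("wrist",a(p),z,o)[:2]
ang=lambda v:np.degrees(np.arctan2(v[1],v[0]))%360
sel=P((251.5,217),66);print(sel)
for e,i in [((246.5,101),(249,168))]: print("ptr",ang(P(e,66)-sel),ang(P(e,66)-P(i,66)))
print("mark",ang(P((251,388),56)-sel),ang(P((250.5,480),56)-P((251,388),56)),"edge",ang(P((325,143),66)-P((178,148),66))+90,ang(P((328,290),66)-P((180,296),66))+90)
for i in range(4): rep()
goto([*bx(-11,68),56+LT+12],[180,0,94.15]); rep("above L")
wait(.2); rep()
E
```

```text
[500.71366233  -9.95194416]
ptr 186.66428495710875 186.32832205878924
mark 4.106746304478803 3.9403215976885644 edge 186.22759578819117 186.60095800701816
 t6.66 box [ 59.4 -51.9] tipz(lid) 28.1 rot [1.7987e+02 2.0000e-02 9.4180e+01] F [ 0.2  0.1 -1.2] M [-0.01  0.01  0.02] g23.0
 t6.66 box [ 59.4 -51.9] tipz(lid) 28.1 rot [1.7987e+02 2.0000e-02 9.4180e+01] F [ 0.2  0.1 -1.2] M [-0.01  0.01  0.02] g23.0
 t6.66 box [ 59.4 -51.9] tipz(lid) 28.1 rot [1.7987e+02 2.0000e-02 9.4180e+01] F [ 0.2  0.1 -1.2] M [-0.01  0.01  0.02] g23.0
 t6.66 box [ 59.4 -51.9] tipz(lid) 28.1 rot [1.7987e+02 2.0000e-02 9.4180e+01] F [ 0.2  0.1 -1.2] M [-0.01  0.01  0.02] g23.0
above L t7.28 box [-10.7  68.4] tipz(lid) 12.4 rot [1.7992e+02 3.0000e-02 9.4240e+01] F [ 0.1  0.2 -0.9] M [ 0.02 -0.04  0.03] g23.7
 t7.47 box [-9.7 67.1] tipz(lid) 12.6 rot [1.7991e+02 1.0000e-02 9.4070e+01] F [ 0.3 -0.3 -0.6] M [-0.05 -0.02  0.03] g23.4
```

Run:
```python
from h import *
def Fz(): return get_obs()["wrist_force"][2]
p=bx(-11,68)
move_l([*p,56+LT-7],speed=60); o=rep("in lips")
f0=o["wrist_force"][2]; landed=False
for d in range(9,21,2):
    move_l([*p,56+LT-d],speed=30); o=rep(f"d{d}")
    if o["wrist_force"][2]-f0>4: landed=True; break
print(landed)
```

```text
in lips t7.94 box [-11.7  67.9] tipz(lid) -7.9 rot [-179.89    0.     94.14] F [-0.  -0.3 -0.9] M [-0.07  0.    0.  ] g23.0
d9 t8.19 box [-10.9  68. ] tipz(lid) -8.9 rot [179.99  -0.    94.15] F [-0.2 -0.4 -0.8] M [0.01 0.06 0.01] g23.0
d11 t8.44 box [-11.1  68. ] tipz(lid) -11.0 rot [-179.99    0.     94.16] F [-0.5 -0.8 -1.1] M [-0.03  0.05  0.02] g23.5
d13 t8.69 box [-11.2  68. ] tipz(lid) -13.2 rot [-179.98    0.     94.15] F [-0.4  0.4 -1.1] M [-0.    0.04  0.04] g23.2
d15 t8.94 box [-11.2  68. ] tipz(lid) -15.2 rot [-179.97    0.     94.15] F [ 0.6  0.5 -0.9] M [ 0.03  0.02 -0.02] g23.2
d17 t9.19 box [-11.2  68. ] tipz(lid) -17.2 rot [-179.97   -0.     94.15] F [-0.4  0.2 -1.4] M [ 0.03 -0.04  0.01] g23.4
d19 t9.44 box [-11.2  68. ] tipz(lid) -19.2 rot [-179.98    0.     94.15] F [-0.   0.1 -0.7] M [-0.01  0.02  0.06] g23.3
False
```

Run:
```python
from h import *
p=bx(-11,68); z=56+LT-28
move_l([*p,z],speed=60); rep("deep")
move_l([*bx(9,68),z],speed=40); rep("push")
for x in np.arange(11,18,1.0):
    move_l([*bx(x,68),z],speed=25); wait(.1); o=rep(f"x{x}")
    if -(o["wrist_force"][0]*c+o["wrist_force"][1]*s)>9: break
```

```text
deep t9.74 box [-11.7  68. ] tipz(lid) -28.8 rot [-179.9     0.     94.15] F [ 0.4  0.4 -1.1] M [-0.02 -0.05 -0.05] g23.5
push t10.39 box [ 9.7 68. ] tipz(lid) -27.8 rot [179.93   0.    94.15] F [ 0.7 -0.9 -0.7] M [ 0.01  0.   -0.01] g23.4
x11.0 t10.74 box [11.1 68. ] tipz(lid) -27.9 rot [179.97   0.    94.16] F [-1.  -0.3 -0.2] M [-0.05  0.14  0.  ] g23.5
x12.0 t11.09 box [11.9 68. ] tipz(lid) -28.0 rot [-179.98    0.     94.15] F [-1.9 -0.2 -0.2] M [-0.01  0.37  0.02] g23.1
x13.0 t11.44 box [13. 68.] tipz(lid) -28.1 rot [-180.     -0.     94.15] F [-0.8 -0.2 -0.8] M [-0.01  0.29  0.03] g23.3
x14.0 t11.79 box [14. 68.] tipz(lid) -28.1 rot [-180.     -0.     94.15] F [-0.7 -0.4 -1.3] M [ 0.02  0.29 -0.03] g23.2
x15.0 t12.14 box [15. 68.] tipz(lid) -28.1 rot [-180.     -0.     94.15] F [-1.6  0.4 -1.3] M [-0.    0.29  0.  ] g23.2
x16.0 t12.49 box [15.2 68. ] tipz(lid) -28.1 rot [-179.89    0.     94.15] F [-5.   0.2  1.7] M [-0.11  1.03  0.01] g23.6
x17.0 t12.84 box [15.4 68. ] tipz(lid) -28.2 rot [-179.77    0.     94.16] F [-6.2 -1.1  3.2] M [-0.12  1.41 -0.02] g23.3
```

Run:
```python
from h import *
import json
z=56+LT-28
move_l([*bx(12.5,68),z],speed=40); rep("backoff")
move_l([*bx(12.5,68),56+LT+15],speed=100); wait(.2); o=rep("up")
im=get_image("wrist")
json.dump({k:np.array(o[k]).tolist() for k in("tcp_pos","ee_rot")},open("v4.json","w"))
cv2.imwrite("pics/v4.png",im[:,:,::-1])
cv2.imwrite("pics/v4c.png",cv2.resize(im[235:375,250:380],None,fx=4,fy=4,interpolation=cv2.INTER_CUBIC)[:,:,::-1])
```

```text
backoff t13.10 box [14. 68.] tipz(lid) -27.5 rot [179.77   0.    94.15] F [ 0.6  0.9 -1.1] M [-0.04 -0.    0.03] g23.3
up t13.88 box [11.7 68. ] tipz(lid) 14.0 rot [-179.89    0.     94.15] F [-0.2  0.2 -0.7] M [-0.    0.02  0.06] g23.2
```

View pics/v4.png

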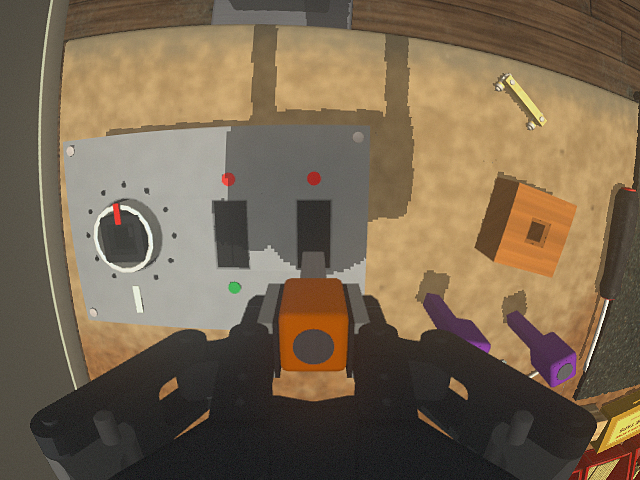

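View pics/v4c.png

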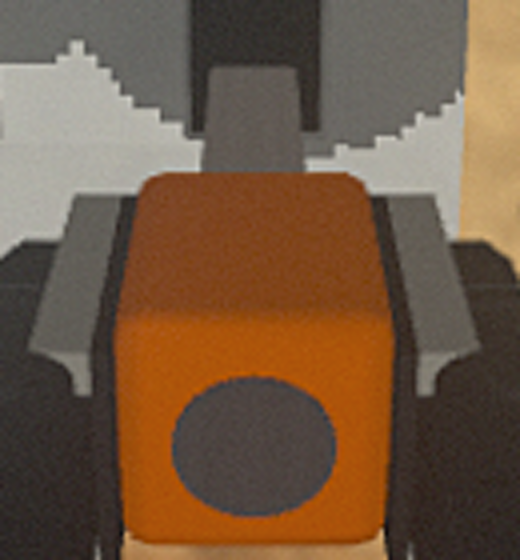

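Run:
```python
from h import *
p=bx(-9.5,68)
move_l([*p,56+LT+15],speed=150)
move_l([*p,56+LT-7],speed=80); o=rep("in lips")
f0=o["wrist_force"][2]
for d in np.arange(9,18,1.):
    move_l([*p,56+LT-d],speed=30); o=rep(f"d{d}")
    if o["wrist_force"][2]-f0>3: print("landed"); break
move_l([*p,56+LT+15],speed=100)
rep("up")
```

```text
in lips t14.66 box [-9.9 68. ] tipz(lid) -7.9 rot [-179.9    -0.     94.14] F [ 0.4  0.9 -0.7] M [-0.05  0.01  0.02] g23.1
d9.0 t14.91 box [-9.2 68. ] tipz(lid) -8.8 rot [179.97   0.    94.15] F [-0.5  0.7 -0.9] M [-0.05  0.01 -0.01] g22.8
d10.0 t15.16 box [-9.5 68. ] tipz(lid) -9.9 rot [179.99  -0.    94.15] F [-0.7 -0.7 -1.1] M [-0.04  0.01  0.  ] g23.4
d11.0 t15.41 box [-9.6 68. ] tipz(lid) -11.1 rot [-179.99    0.     94.15] F [-0.2  0.4 -0.9] M [-0.05  0.01 -0.02] g23.0
d12.0 t15.66 box [-9.6 68. ] tipz(lid) -12.1 rot [-179.99   -0.     94.15] F [-0.5 -0.2 -2. ] M [0.01 0.04 0.05] g23.2
d13.0 t15.91 box [-9.3 68. ] tipz(lid) -12.4 rot [179.99   0.    94.15] F [-1.9 -0.6  3.5] M [-0.02  0.35  0.02] g23.1
landed
up t16.34 box [-9.2 68. ] tipz(lid) 15.2 rot [179.93   0.    94.15] F [-0.3 -0.2 -1.3] M [-0.    0.03  0.01] g23.4
```

```bash
cat >> h.py <<'E'
S=np.array([501.4,-9.9])
def tcp_for(yaw,off):  # TCP xy so that key (at tool offset off) is on selector axis
    a=np.radians(yaw); return S-(np.array([np.cos(a),np.sin(a)])*off[0]+np.array([np.sin(a),-np.cos(a)])*off[1])
E
python3 - <<'E'
from h import *
p=tcp_for(6.5,(-.2,-1))
move_l([*bx(-9.5,68),56+LT+32],speed=150)
goto([*p,56+LT+28],[180,0,6.5]); wait(.3); o=rep("above sel"); print(o["joint_pos"])
move_l([*p,56+LT+12],speed=60); wait(.3); o=rep("at mouth")
im=get_image("wrist"); cv2.imwrite("pics/v5.png",im[:,:,::-1])
side=get_image("side"); cv2.imwrite("pics/v5s.png",cv2.resize(side[170:290,270:400],None,fx=5,fy=5,interpolation=cv2.INTER_CUBIC)[:,:,::-1])
E
```

```text
above sel t18.08 box [  0.6 -52.7] tipz(lid) 28.0 rot [ 1.80e+02 -1.00e-02  6.55e+00] F [-0.1  0.1 -0.1] M [-0.    0.01 -0.01] g23.1
[-9.22338289e+00  3.08897402e+00  1.13278715e+02  8.90499727e-04
  6.36256975e+01 -1.57712546e+01]
at mouth t18.80 box [  0.8 -53.1] tipz(lid) 12.3 rot [ 1.7999e+02 -3.0000e-02  6.5000e+00] F [-0.3 -0.  -1.1] M [0.03 0.02 0.  ] g23.3
```

View pics/v5.png

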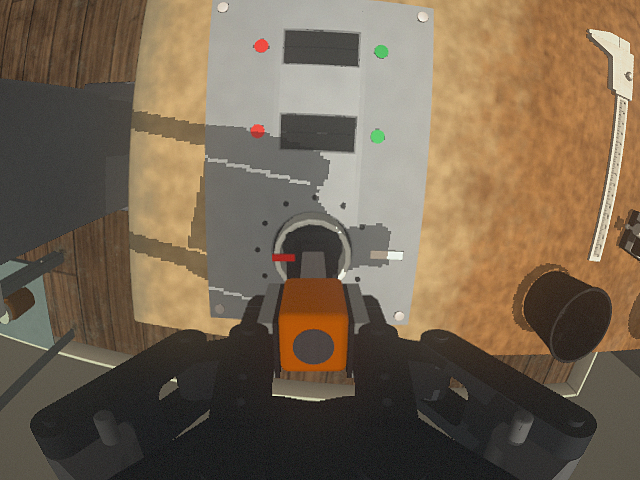

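View pics/v5s.png

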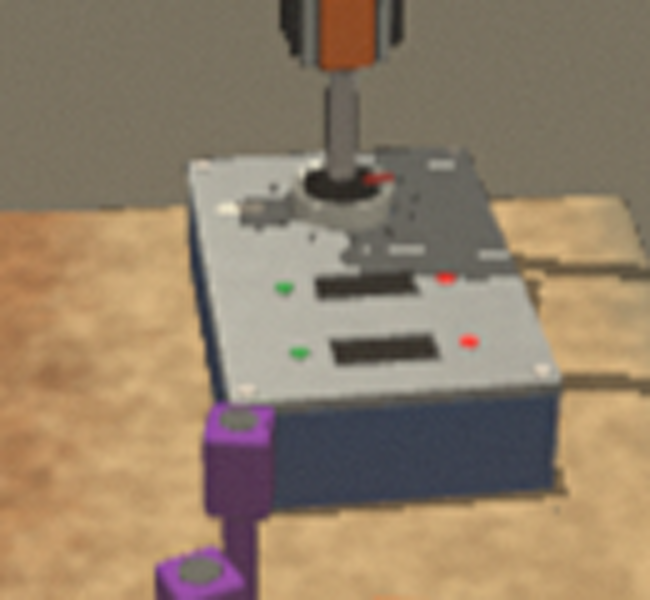

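Run:
```python
import cv2
im=cv2.imread("pics/v5.png")
cv2.imwrite("pics/v5a.png",cv2.resize(im[200:300,255:375],None,fx=6,fy=6,interpolation=cv2.INTER_CUBIC))
```

```text
(no output)
```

View pics/v5a.png

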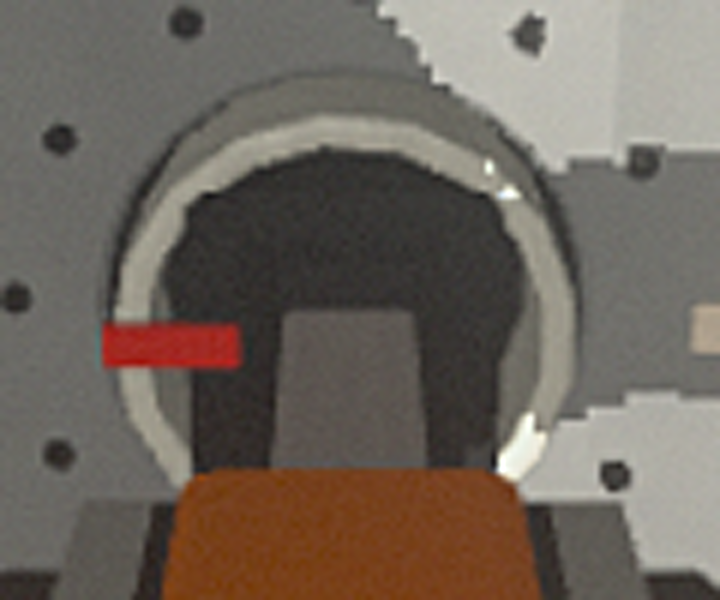

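Run:
```python
from h import *
p=np.array([501.4,-9.7])
move_l([*p,56+LT+12],speed=30)
for d in [8,5,3,1,-2,-5,-8,-10.5]:
    move_l([*p,56+LT+d],speed=30); o=rep(f"d{d}")
    F=o["wrist_force"]
    if F[2]>8 or np.hypot(F[0],F[1])>12: print("stop"); break
```

```text
d8 t19.43 box [ -0.  -51.8] tipz(lid) 7.6 rot [-1.7999e+02  5.0000e-02  6.5000e+00] F [ 0.4  0.3 -1.8] M [-0.01  0.02  0.  ] g23.3
d5 t19.68 box [  0.1 -51.8] tipz(lid) 4.7 rot [-1.7999e+02  4.0000e-02  6.5000e+00] F [-0.5 -0.3 -0.6] M [0.03 0.02 0.01] g22.9
d3 t19.93 box [  0.2 -51.8] tipz(lid) 2.8 rot [-1.7999e+02  2.0000e-02  6.5000e+00] F [ 0.5 -0.8 -0.2] M [-0.    0.06 -0.03] g23.4
d1 t20.18 box [  0.2 -51.8] tipz(lid) 0.8 rot [-1.7999e+02  2.0000e-02  6.5000e+00] F [ 0.3 -0.2 -0.5] M [-0.01 -0.01 -0.01] g23.3
d-2 t20.43 box [  0.1 -51.8] tipz(lid) -2.3 rot [-1.7999e+02  4.0000e-02  6.5000e+00] F [ 0.6  0.4 -1.6] M [-0.04  0.01 -0.02] g23.0
d-5 t20.68 box [  0.1 -51.8] tipz(lid) -5.3 rot [-1.7999e+02  4.0000e-02  6.5000e+00] F [ 0.6 -0.5 -1.2] M [ 0.02 -0.06 -0.02] g23.1
d-8 t20.93 box [  0.1 -51.8] tipz(lid) -8.3 rot [-1.7999e+02  4.0000e-02  6.5000e+00] F [ 1.  -0.1 -0.7] M [-0.03  0.01  0.03] g23.0
d-10.5 t21.18 box [  0.1 -51.8] tipz(lid) -10.7 rot [-1.7999e+02  3.0000e-02  6.5000e+00] F [ 0.   0.4 -1.2] M [-0.05  0.02  0.04] g23.2
```

Run:
```python
from h import *
p=[501.4,-9.7,56+LT-10.5]
for y in [20,45,70,96.5]:
    move_l(p,[180,0,y],speed=60); o=rep(f"yaw{y}")
    F=o["wrist_force"]
    if np.linalg.norm(F)>15: print("stop"); break
im=get_image("wrist"); cv2.imwrite("pics/v6.png",im[:,:,::-1])
```

```text
yaw20 t21.57 box [  0.5 -52.4] tipz(lid) -10.4 rot [ 1.7993e+02 -1.0000e-02  1.9880e+01] F [ 0.8 -1.9 -2. ] M [-0.51 -0.02 -0.04] g23.4
yaw45 t22.15 box [  0.8 -52.2] tipz(lid) -10.3 rot [ 1.7993e+02 -2.0000e-02  4.4860e+01] F [ 1.5 -2.  -2. ] M [-0.44 -0.29 -0.03] g23.1
yaw70 t22.73 box [  0.8 -51.9] tipz(lid) -10.3 rot [ 1.7993e+02 -2.0000e-02  6.9860e+01] F [ 2.3 -1.3 -2.3] M [-0.32 -0.48 -0.04] g23.4
yaw96.5 t23.35 box [  0.8 -51.7] tipz(lid) -10.4 rot [ 1.7994e+02 -2.0000e-02  9.6360e+01] F [ 3.1 -0.3 -2.7] M [-0.1  -0.7  -0.02] g23.6
```

View pics/v6.png

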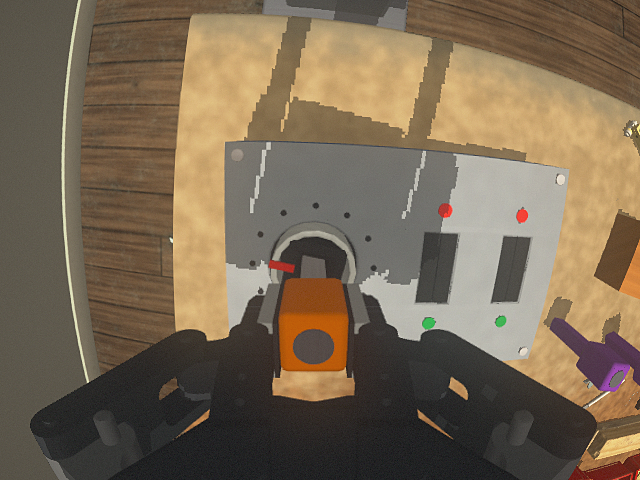

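Run:
```python
from h import *
p=[501.4,-9.7,56+LT-10.5]
grip(80); rep("open")
im=get_image("wrist"); cv2.imwrite("pics/v7.png",im[:,:,::-1])
for y in [50,6.5]:
    move_l(p,[180,0,y],speed=60); rep(f"yaw{y}")
im=get_image("wrist"); cv2.imwrite("pics/v8.png",im[:,:,::-1])
```

```text
open t23.98 box [  0.2 -51.8] tipz(lid) -10.5 rot [-1.7998e+02 -1.0000e-02  9.6490e+01] F [ 0.7 -0.9  0.6] M [0.03 0.04 0.02] g80.0
yaw50 t24.99 box [  0.3 -51.9] tipz(lid) -10.5 rot [-180.      0.     50.05] F [-0.   0.6 -0.3] M [-0.02 -0.01  0.01] g80.1
yaw6.5 t25.90 box [  0.4 -51.9] tipz(lid) -10.5 rot [180.    -0.     6.56] F [ 0.4 -0.1  0.1] M [-0.06  0.02 -0.02] g80.1
```

View pics/v7.png

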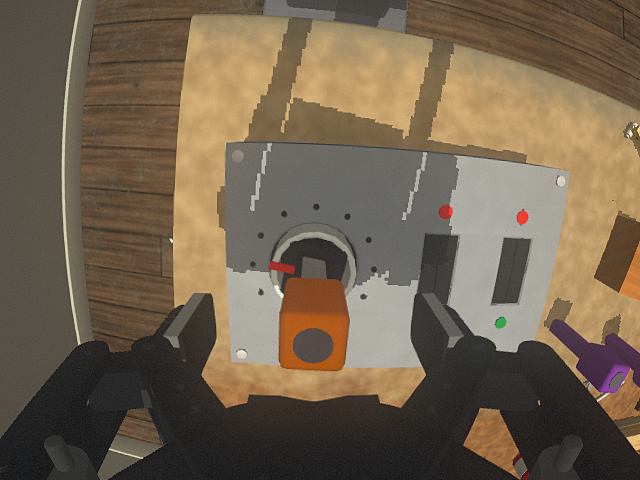

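View pics/v8.png

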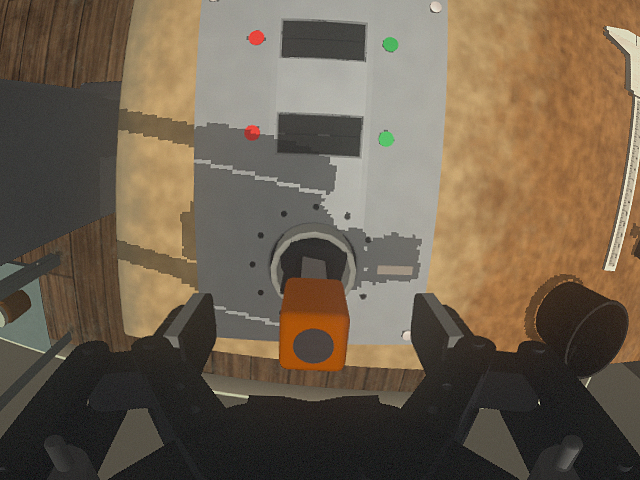

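Run:
```python
from h import *
import cv2
im=cv2.imread("pics/v7.png")
cv2.imwrite("pics/v7a.png",cv2.resize(im[200:310,240:370],None,fx=5,fy=5,interpolation=cv2.INTER_CUBIC))
hsv=cv2.cvtColor(im,cv2.COLOR_BGR2HSV)
m=((hsv[...,0]<6)|(hsv[...,0]>174))&(hsv[...,1]>170)&(hsv[...,2]>120)
m[:250]=0;m[285:]=0;m[:,:262]=0;m[:,304:]=0
n,l,st,ce=cv2.connectedComponentsWithStats(m.astype(np.uint8)); print(st,ce)
k=1+np.argmax(st[1:,4]); ys,xs=np.where(l==k)
o={"tcp_pos":np.array([501.4,-9.7,102.5]),"ee_rot":np.array([180,0,96.5])}
P=np.array([at_z("wrist",(x,y),66,o)[:2] for x,y in zip(xs,ys)])
u,s_,v=np.linalg.svd(P-P.mean(0)); print("dir",np.degrees(np.arctan2(v[0,1],v[0,0]))%180+180, "ctr",P.mean(0), "radial",np.degrees(np.arctan2(*(P.mean(0)-[501,-9.8])[::-1]))%360)
```

```text
[[     0      0    640    480 307016]
 [   269    261     26     13    184]] [[319.52282617 239.48343083]
 [281.41304348 267.14673913]]
dir 263.83559083462967 ctr [500.56454391 -26.39356592] radial 268.4967624498388
```

View pics/v7a.png

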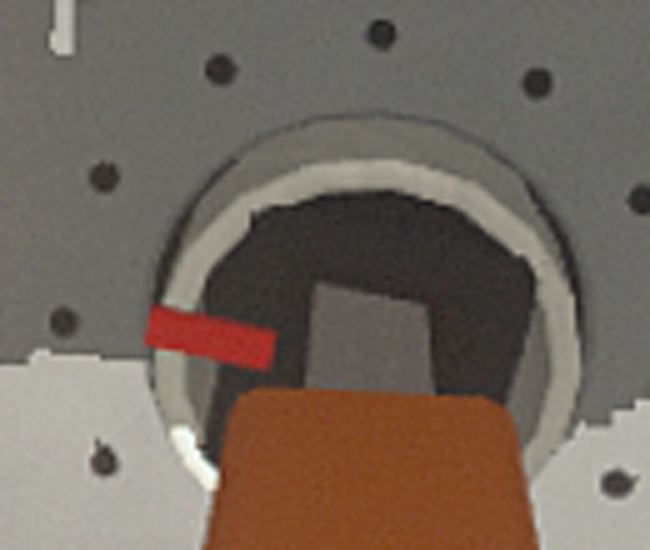

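```bash
cat >> h.py <<'E'
def pointer(im,yaw,p,box):
    hsv=cv2.cvtColor(im,cv2.COLOR_RGB2HSV)
    m=((hsv[...,0]<6)|(hsv[...,0]>174))&(hsv[...,1]>170)&(hsv[...,2]>90)
    x0,x1,y0,y1=box; k=np.zeros_like(m); k[y0:y1,x0:x1]=1; m&=k
    n,l,st,ce=cv2.connectedComponentsWithStats(m.astype(np.uint8))
    if n<2: print("no red"); return
    k=1+np.argmax(st[1:,4]); ys,xs=np.where(l==k)
    o={"tcp_pos":np.array(p),"ee_rot":np.array([180,0,yaw])}
    P=np.array([at_z("wrist",(x,y),66,o)[:2] for x,y in zip(xs,ys)])
    v=np.linalg.svd(P-P.mean(0))[2]
    print("red",st[k],"dir(box)",np.degrees(np.arctan2(v[0,1],v[0,0]))%180-YAW,"radial(box)",np.degrees(np.arctan2(*(P.mean(0)-[501.1,-9.8])[::-1]))-YAW)
E
python3 - <<'E'
from h import *
p=[501.4,-9.7,56+LT-10.5]
for y in [-40,-83.5]:
    move_l(p,[180,0,y],speed=60)
rep("back")
grip(15,60); rep("grip")
for y in [-60,-30,-5,12]:
    move_l(p,[180,0,y],speed=60); o=rep(f"yaw{y}")
    if np.linalg.norm(o["wrist_force"])>15: print("stop"); break
im=get_image("wrist"); cv2.imwrite("pics/v9.png",im[:,:,::-1])
pointer(im,12,p,(320,380,240,290))
E
```

```text
back t27.82 box [  0.4 -51.9] tipz(lid) -10.5 rot [-180.     -0.    -83.43] F [ 0.5 -0.2 -0. ] M [ 0.  0. -0.] g80.3
grip t28.37 box [  0.4 -51.8] tipz(lid) -10.3 rot [180.    0.  -83.5] F [ 0.  -0.7  1.4] M [-0.01  0.1  -0.04] g23.5
yaw-60 t28.93 box [  0.4 -51.8] tipz(lid) -10.3 rot [-1.80e+02  1.00e-02 -6.01e+01] F [-1.1  0.4  2.5] M [ 0.07  0.2  -0.03] g23.1
yaw-30 t29.60 box [  0.4 -51.8] tipz(lid) -10.3 rot [-179.99    0.    -30.11] F [-0.3  0.9  3.5] M [ 0.13  0.21 -0.06] g23.5
yaw-5 t30.18 box [  0.3 -51.8] tipz(lid) -10.4 rot [-1.80e+02  1.00e-02 -5.12e+00] F [-2.   0.8  4.4] M [ 0.2   0.31 -0.06] g23.5
yaw12 t30.63 box [  0.3 -51.8] tipz(lid) -10.4 rot [-180.      0.     11.84] F [-1.7  0.6  4.1] M [ 0.18  0.34 -0.04] g23.1
red [333 275  24   9 115] dir(box) 173.61442918157084 radial(box) -5.2855928401623
```

View pics/v9.png

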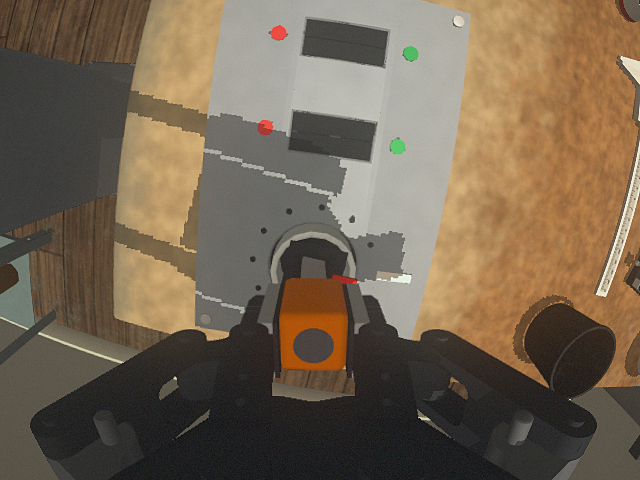

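Run:
```python
from h import *
p=[501.4,-9.7,56+LT-10.5]
move_l(p,[180,0,17.7],speed=40); wait(.2); rep("17.7")
im=get_image("wrist"); cv2.imwrite("pics/v10.png",cv2.resize(im[200:320,255:435],None,fx=4,fy=4,interpolation=cv2.INTER_CUBIC)[:,:,::-1])
pointer(im,17.7,p,(320,380,240,300))
```

```text
17.7 t31.13 box [  0.4 -51.9] tipz(lid) -10.4 rot [-180.      0.     17.54] F [-0.9  1.   4.7] M [0.21 0.41 0.01] g23.3
red [333 275  24   9 118] dir(box) -1.1094484744117956 radial(box) 0.2984072451616173
```

View pics/v10.png

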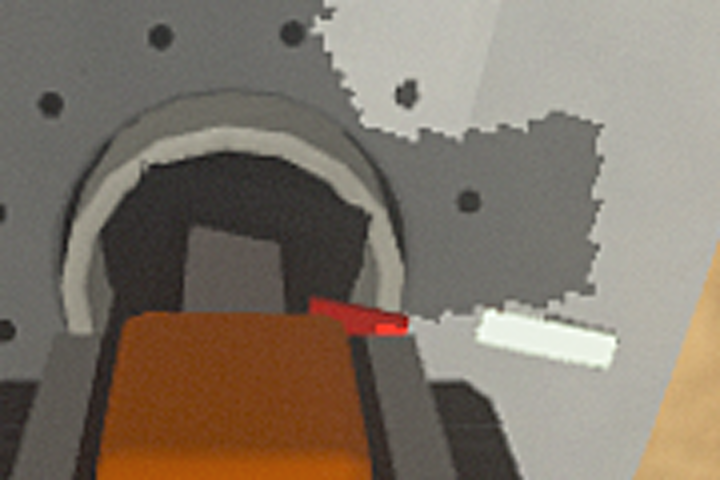

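Run:
```python
from h import *
grip(80); rep("open")
move_l([501.4,-9.7,210],speed=200); rep("up")
p=[501.4,-60,210]
goto(p,[180,0,4.15]); wait(.5); o=rep("view")
im=get_image("wrist"); cv2.imwrite("pics/v11.png",im[:,:,::-1])
u=proj_wrist([501,-10,66],o).astype(int); print(u)
cv2.imwrite("pics/v11a.png",cv2.resize(im[u[1]-70:u[1]+50,u[0]-70:u[0]+90],None,fx=5,fy=5,interpolation=cv2.INTER_CUBIC)[:,:,::-1])
pointer(im,o["ee_rot"][2],o["tcp_pos"],(u[0]+5,u[0]+50,u[1]-25,u[1]+25))
s=get_image("side"); cv2.imwrite("pics/v11s.png",cv2.resize(s[170:290,270:400],None,fx=5,fy=5,interpolation=cv2.INTER_CUBIC)[:,:,::-1])
```

```text
open t31.77 box [  0.3 -51.9] tipz(lid) -10.6 rot [180.     0.    17.69] F [-0.4 -0.2  0.4] M [-0.02 -0.   -0.03] g80.0
up t32.45 box [ -0.4 -51.7] tipz(lid) 96.0 rot [-1.7996e+02  7.0000e-02  1.7700e+01] F [-0.2  0.  -1.4] M [ 0.02 -0.02 -0.  ] g80.0
view t33.27 box [  -3.2 -101.7] tipz(lid) 97.1 rot [-1.80e+02 -1.00e-02  4.19e+00] F [ 0.1  0.7 -0.3] M [-0.    0.01  0.06] g80.2
[317 161]
red [344 163   1   1   1] dir(box) -4.15 radial(box) -3.013840883327611
```

View pics/v11a.png

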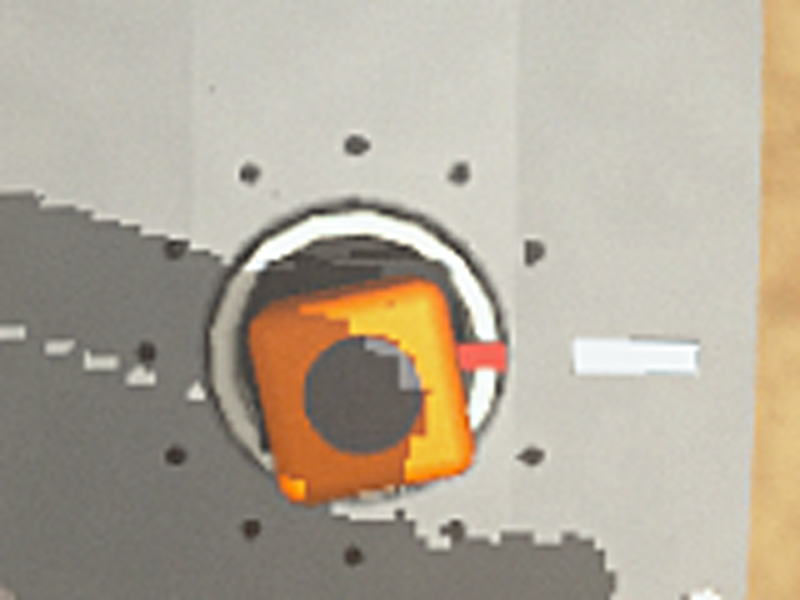

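View pics/v11s.png

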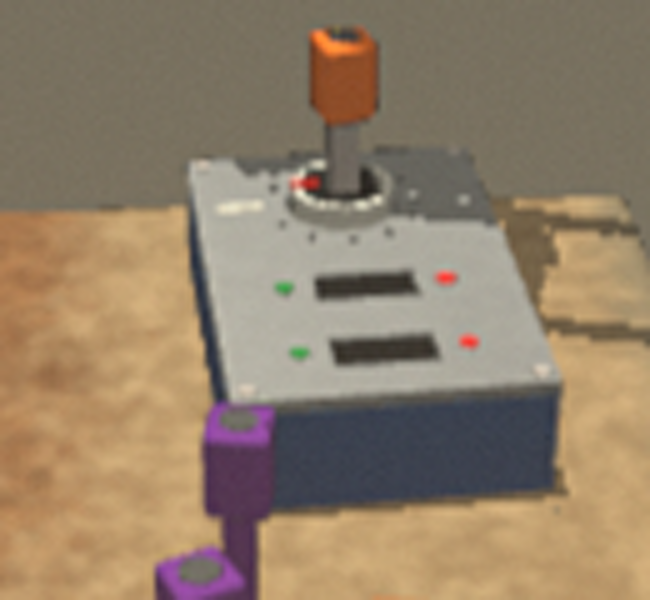

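Run:
```python
from station import *
print(sign_off(), get_obs()["t"])
```

```text
the job is handed in; nothing more can be done
the job is handed in; nothing more can be done
```

The left switch was the off one and is now fully on. The key stands in the selector with the red pointer at the white mark. I signed off at about 33 s, with the robot clear of everything. Sign-off itself reported no verdict.

- **Key:** I took the orange key from its wooden block and left the two purple look-alikes alone.
- **Switches:** At the left slot's off end the tip sank freely past the flat level, so that switch was off. I pushed it until a clear stop. Probing the off end again, the tip landed on the flat about 12 mm down, so the switch is on. I did not touch the right switch.
- **Selector:** It started about 2° past 180°, so the shorter way was counter-clockwise. I turned it about 80°, let go, took hold afresh and turned the rest. The socket's play made the pointer lag the key by about 12°, so I turned the key further to allow for that.
- **Last checks:**
  - While I still held the key, two measurements put the pointer at +0.3° and −1.1° from the mark.
  - After release, the wrist view shows the pointer lined up with the mark by eye, and the side view shows the key standing upright.
  - The automatic pointer reading after release failed because it picked up only one pixel, so that check is visual only.
- **One disagreement:** The on stop was felt about 1.8 mm further along than calculated. I put that down to calibration error, since the key had not slipped and the second probe agreed.

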